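# Find the charged milling tube by its weight and seat it on the mill drive

### The job

Of the two identical sealed milling tubes in the blue rack, one is charged with a steel grinding slug and the other is empty: lift one just clear of the rack and hold it there still for a moment to feel its weight, so you know which is which. Stand the empty (light) tube upright in the white wash tray, and put the charged (heavy) tube into the well of the mill drive, turning it under light pressure until it drops over the sprung drive pins and sits fully home. Handle the tubes gently, do not force a tube into the drive, drop one or tip one over, leave the other things where they are, and let go of everything at the end.

Things in the scene. Friction and masses are not known exactly. Their poses are not given: they have to be found in the camera images.
- tube_a: one of two outwardly identical sealed milling tubes: upright in an end recess of the rack, 100 mm tall, steel body 40 mm in diameter, teal ribbed cap 42 mm in diameter (the top 38 mm: hold it there). Charged it weighs 260 to 315 g, empty 105 to 120 g; which of the two is charged changes from run to run. Origin: centre of the underside, z up along the tube
- tube_b: the other milling tube, same as tube_a. The underside of each is a ring of four claws, 6 mm tall, 10 to 17 mm from the axis. Between them are four slots, each about 2.4 mm wider than a drive pin; they lie on the tube's own +x axis and every 90 degrees from it. The edge of the underside is tapered, so a tube finds its own way into the well from 2 mm off
- rack: blue plastic rack block, fixed, 85 x 200 x 27 mm (x, y, z), with three recesses 46 mm in diameter and 15 mm deep in a row along its y axis, at y = -70, 0 and +70 mm. The tubes stand in the two end ones, on a floor 12 mm above the bench. Origin: centre of the underside. Just clear means lifted about 20 mm
- tray: white open wash tray for empty tubes, fixed, 150 x 190 x 35 mm (x, y, z), walls and floor 4 mm thick. Origin: centre of the underside. A used open tube stands in its -y half; the +y half (about y = +40 mm) is free
- mill: small mill drive, fixed: white housing 175 x 115 x 50 mm, teal panel with display and dial on its -x side, the well on its +x side. Origin: centre of the underside. Its shaft is stiff (slips only above 0.18 N m), so a tube turned lightly slides over the drive pins; at most 90 degrees of turning is needed. More than 25 N between a tube and the drive harms it
- well (a point): centre of the well's floor (a firm rubber seat that gives 0.1 mm for 1.5 N), 20 mm above the bench, z up. The well is a bore 42 mm in diameter, 30 mm deep, with a steel collar above it (47 mm inside, top 36 mm above the floor). A tube is fully home with its underside down on this floor; one resting on the pins stands about 5 mm proud when let go
- pins_axis (a point): the point on the well's axis level with the tops of the drive pins, 5 mm above the floor. The two pins, 4 mm thick, stand 14 mm either side of the axis, at whatever angle the drive last stopped (not measured). They are sprung: 4.5 N starts to push them down, 8.5 N ends their 4.5 mm travel. When slots come over both pins the tube can drop to the floor
- open_tube: bystander: used open steel tube without cap, 40 mm in diameter, 62 mm tall, loose, standing in the -y half of the tray. Origin: centre of the underside
- spare_cap: bystander: loose teal screw cap, 42 mm in diameter, 38 mm tall, on the bench near the robot. Origin: centre of the underside
- amber_bottle: bystander: amber glass bottle, 64 mm in diameter, 130 mm tall, on the far side of the bench. Origin: centre of the underside
- wash_bottle: bystander: white plastic bottle, 68 mm in diameter, 130 mm tall, far right. Origin: centre of the underside
- beaker: bystander: glass beaker, 68 mm across, 75 mm tall, on the far side. Origin: centre of the underside
- spatula: bystander: thin steel laboratory spatula, 170 mm long, 12 mm wide, lying on the far side. Origin: underside, at mid length
- marker: bystander: blue marker, 14 mm thick, about 120 mm long, lying near the robot. Origin: underside, at mid length
Things that resemble listed ones, but are neither listed nor needed, are in the scene too. What is shaped like the rack but red is not meant.

How it is judged:
On the way:
1. a tube is held still by the fingers just clear of the rack, over it (underside 4 to 48 mm above the recess floor, touching the rack nowhere), for 0.3 s (((z of tube_a in the frame of rack between 0.016 and 0.06 m and contact force between tube_a and rack below 0.05 N and contact force between tube_a and the fingers above 1 N and x of tube_a in the frame of rack between -0.04 and 0.04 m and y of tube_a in the frame of rack between -0.1 and 0.1 m and linear speed of tube_a below 0.02 m/s) or (z of tube_b in the frame of rack between 0.016 and 0.06 m and contact force between tube_b and rack below 0.05 N and contact force between tube_b and the fingers above 1 N and x of tube_b in the frame of rack between -0.04 and 0.04 m and y of tube_b in the frame of rack between -0.1 and 0.1 m and linear speed of tube_b below 0.02 m/s))), for 0.3 s.
At the end, for the whole second after the job is handed in: The charged tube stands in the mill's well, fully home over the drive pins (underside within 2 mm of the well floor, within 4 mm of its axis, upright, at rest); the empty tube stands upright on the floor of the wash tray (tilt under 0.06 rad), at rest, its full weight on the tray; both released ((((horizontal distance between tube_a and well below 0.004 m and z of tube_a in the frame of well below 0.002 m and angle between tube_a's own z axis and vertical below 0.06 rad and linear speed of tube_a below 0.01 m/s and angular speed of tube_a below 0.1 rad/s) and (x of tube_b in the frame of tray between -0.07 and 0.07 m and y of tube_b in the frame of tray between -0.09 and 0.09 m and z of tube_b in the frame of tray below 0.01 m and angle between tube_b's own z axis and vertical below 0.06 rad and linear speed of tube_b below 0.01 m/s and contact force between tube_b and tray between 0.5 and 1.7 N)) or ((horizontal distance between tube_b and well below 0.004 m and z of tube_b in the frame of well below 0.002 m and angle between tube_b's own z axis and vertical below 0.06 rad and linear speed of tube_b below 0.01 m/s and angular speed of tube_b below 0.1 rad/s) and (x of tube_a in the frame of tray between -0.07 and 0.07 m and y of tube_a in the frame of tray between -0.09 and 0.09 m and z of tube_a in the frame of tray below 0.01 m and angle between tube_a's own z axis and vertical below 0.06 rad and linear speed of tube_a below 0.01 m/s and contact force between tube_a and tray between 0.5 and 1.7 N)))); the robot touches nothing.
It fails at once if a tube is pressed against the mill drive with more than 25 N (contact force between any of tube_a, tube_b and mill above 25 N).
It fails at once if a tube is tipped by more than 45 degrees (angle between any of tube_a, tube_b's own z axis and vertical above 0.785 rad).
It fails at once if a tube is let fall (moves over 0.6 m/s out of the fingers, a drop of about 20 mm) ((linear speed of tube_a above 0.6 m/s and contact force between tube_a and the fingers below 0.1 N) or (linear speed of tube_b above 0.6 m/s and contact force between tube_b and the fingers below 0.1 N)).
It fails at once if a bystander is moved by more than 30 mm (distance of any of open_tube, spare_cap, amber_bottle, wash_bottle, beaker, spatula, marker from where it was at the start of the episode above 0.03 m).
It also fails if it takes over 72 s, if anything falls off the work surface, if the arm or the gripper's body presses on something with over 40 N, if the wrist force passes 120 N, or if a joint passes its speed limit or range.

### The arm

A 6-joint arm with a two-finger parallel gripper is mounted at the origin on the work surface. World frame = base frame: x ahead of the robot, y to its left, z up, the work surface at z = 0. Lengths are in m, angles in rad, forces in N, time in s.
With the tool pointing down it reaches from about 0.275 to 0.725 m from the base axis. Payload 5.6 kg.
Tool frame: the origin (TCP) lies at the very end of the fingers, on their centre line; the grasp point (between the pads) lies 19 mm behind it (manip.grip_depth is the distance from the TCP to the grasp point, in m); z points along the fingers, y is the direction in which the jaws open and shut (so a half turn about z gives the same grasp; the last joint's range is limited). The gripper opens to 85 mm and grips with 20 to 120 N. Pads are 22 mm wide; open, the fingers measure 114 mm over their backs; the gripper's body (76 mm by 85 mm) begins 54 mm behind the grasp point. The pads swing forward as they close: fully open they stand 13 mm farther back than shut.
Start: joints at [1.528, 0.255, 0.108, 0, -1.424, -0.285], TCP at [0.177, 0.521, 0.195] pointing down, gripper open.
Joint ranges: [-2.95, 2.95], [-1.21, 1.97], [-1.09, 1.5], [-2.87, 1.71], [-2.94, -0.07], [-3.05, 3.05]. Speed limits (rad/s): [2.57, 2.57, 3.14, 3.14, 3.14, 3.14].

### API

Orientations are given as a rotation vector (axis times angle).
In Python, from rig import manip, vision gives the robot as it stands. Calls block until the motion is done:
- manip.reach(position, orientation): joint-space move of the TCP to a pose.
- manip.move_linear(position, ori=None, max_speed=0.15, stop_force=None): straight line of the TCP; ori=None keeps the orientation; max_speed is the mean speed in m/s. With stop_force (N) it stops when the force on the tool has changed by that much, and returns True; else False.
- manip.set_joints(angles): joint-space move.
- manip.gripper_to(opening, f_grip=None): opening from 0.0 (shut) to 1.0 (fully open); f_grip is the grip in N (None keeps the last); returns when the fingers have stopped.
- manip.sleep(seconds).
- manip.inverse_kinematics(position, orientation): joint angles nearest the present ones, or None.
- vision.capture(name): name is "scene" or "top" or "wrist"; returns the picture (384x512x3 uint8, red, green, blue); there is no depth.
- vision.get_calibration(name): a dict with "fx", "fy", "cx", "cy" (pixels), "extrinsics" (4x4, takes a point from camera to world coordinates). Camera axes: x right, y up, looking along -z (the intrinsics and any distortion apply to the point x, -y, -z); pixel columns grow to the right and rows downward; lengths in m; the calibration is good to about 2 mm. A picture is of the moment at which its call begins: read the wrist's pose just before it. get_calibration takes no time and is no camera call; for the wrist camera it gives the pose at the moment of the call.
A pose or a line that the arm cannot do raises manip.PlanningError and nothing moves.
- manip.close_job(): hands the job in, once; it reports no verdict.
Readings, each from a call of its own:
- manip.read_time(): time.
- manip.read_joints(): joint angles.
- manip.read_dq(): joint speeds.
- manip.read_tau(): joint torques, N m.
- manip.read_tool_pos(): TCP position.
- manip.read_eef_rot(): TCP orientation.
- manip.read_contact_force(): force on the tool from outside, world axes, zero at the start.
- manip.read_torque(): the same for the moment, N m.
- manip.read_grip_width(): opening from 0.0 (shut) to 1.0 (fully open).
Only numpy, scipy, OpenCV 4.12 (cv2) and the standard library are available. Lean on these libraries where they do the work, as an engineer would, in place of code of your own. Each camera call takes 0.05 s, during which the arm holds its last target. There are 200 camera calls.

## Working session

There is one attempt and no reset: what is moved stays moved. The work goes in short steps, each a Python script; the robot and the scene stay as the last script left them, time stands still between calls to the robot, and variables do not carry over. Pictures are saved under pics/ and viewed, about 8 in all and at most 12, crops included, and the job is handed in when it is done.

```bash
ls; mkdir -p pics; python3 - <<'E'
from rig import manip, vision
import cv2, numpy as np
ims=[]
for n in("scene","top"):
    im=vision.capture(n); cv2.imwrite(f"pics/{n}0.png",cv2.resize(im[:,:,::-1],(800,600),interpolation=cv2.INTER_CUBIC))
    c=vision.get_calibration(n); print(n,{k:(np.round(v,4).tolist()) if k!='x' else 0 for k,v in c.items()})
print(manip.read_time(),manip.read_eef_rot(),manip.grip_depth,manip.read_contact_force())
E
```

```text
pics
scene {'fx': 374.4996, 'fy': 374.4996, 'cx': 256.0744, 'cy': 190.0663, 'extrinsics': [[0.3553, -0.7056, 0.6131, 1.1257], [0.9347, 0.2635, -0.2384, -0.2074], [0.0067, 0.6578, 0.7532, 0.7338], [0.0, 0.0, 0.0, 1.0]]}
top {'fx': 403.2366, 'fy': 403.2366, 'cx': 244.1892, 'cy': 190.2694, 'extrinsics': [[-0.0215, 0.993, -0.1157, 0.4635], [-0.9994, -0.0181, 0.0301, 0.0239], [0.0278, 0.1163, 0.9928, 1.0171], [0.0, 0.0, 0.0, 1.0]]}
0.1 [ 3.09782427e+00 -5.12403643e-01 -3.34626442e-04] 0.0187 [ 0.55510565  0.40037044 -0.13505867]
```

View pics/top0.png

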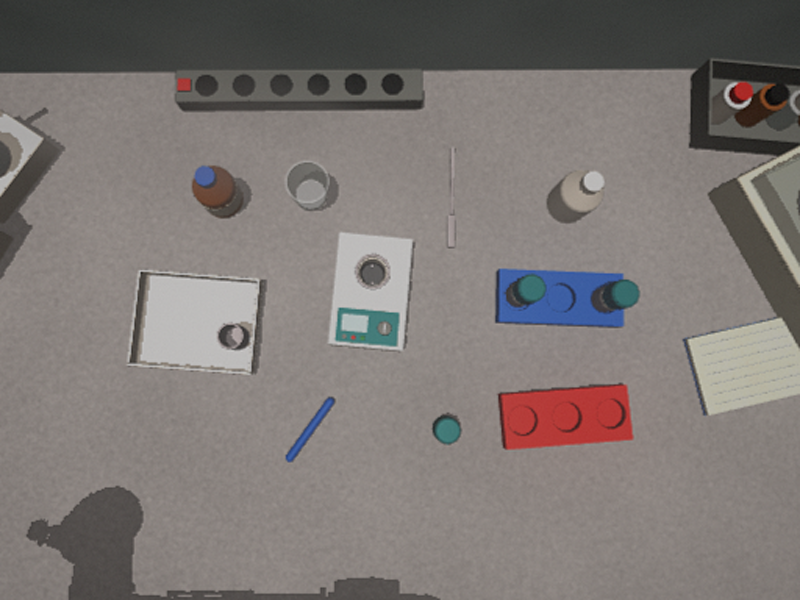

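View pics/scene0.png

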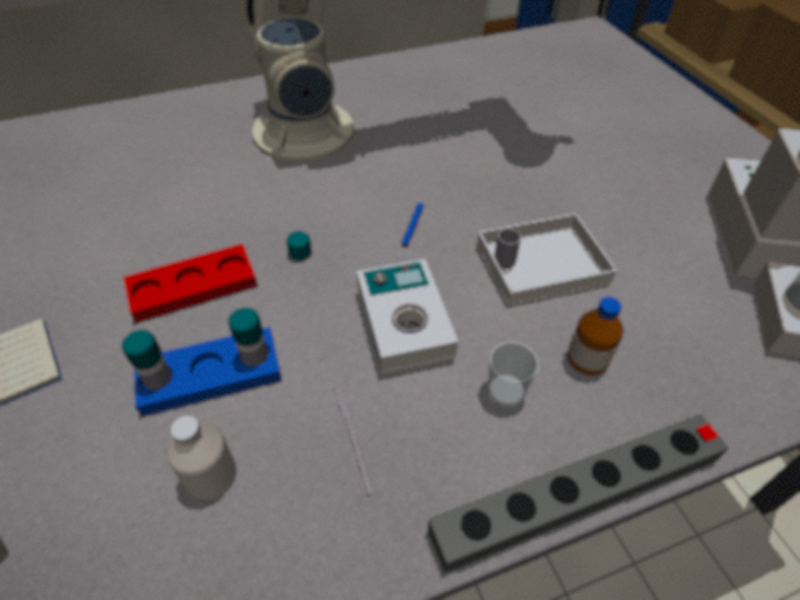

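The top view shows the blue rack with caps at about (530,288) and (625,292), and the well at (373,271). The mill panel is at (367,326), the tray at about (195,322) with the open tube at (234,335), all in 800x600 pixels. The scene view agrees. Next I back-project these.

```bash
cat > h.py <<'E'
from rig import manip, vision
import cv2, numpy as np
from scipy.spatial.transform import Rotation as R
def back(cal,px,z):
    T=np.array(cal["extrinsics"]); px=np.atleast_2d(px).astype(float)
    d=np.c_[(px[:,0]-cal["cx"])/cal["fx"],-(px[:,1]-cal["cy"])/cal["fy"],-np.ones(len(px))]@T[:3,:3].T
    o=T[:3,3]; return o+d*((z-o[2])/d[:,2])[:,None]
def proj(cal,P):
    T=np.array(cal["extrinsics"]); p=(np.atleast_2d(P)-T[:3,3])@T[:3,:3]
    return np.c_[cal["cx"]+cal["fx"]*p[:,0]/-p[:,2],cal["cy"]+cal["fy"]*p[:,1]/p[:,2]]
def down(yaw):  # tool z down, tool y (jaw axis) at angle yaw from world y
    return (R.from_euler('z',yaw)*R.from_rotvec([np.pi,0,0])).as_rotvec()
E
python3 - <<'E'
from h import *
s=800/512
t=vision.get_calibration("top"); c=vision.get_calibration("scene")
def b(n,cal,px,z):print(n,np.round(back(cal,np.array(px)/s,z)[:,:2],4).tolist())
b("rack",t,[(498,270),(622,274),(623,326),(497,323)],.027)
b("caps t",t,[(530,288),(625,292)],.106)
b("caps s",c,[(245,321),(141,343)],.112)
b("well t",t,[(373,271)],.056); b("well s",c,[(409,318)],.056)
b("mill",t,[(340,234),(413,240),(404,349),(330,344)],.05)
b("tray",t,[(139,271),(265,280),(253,373),(129,365)],.035)
b("open",t,[(234,335)],.062)
b("others",t,[(447,427),(311,429),(452,200)],.02)
T=np.array(vision.get_calibration("wrist")["extrinsics"]);p=manip.read_tool_pos();r=R.from_rotvec(manip.read_eef_rot())
print("cam in tool",r.inv().apply(T[:3,3]-p).round(4),(r.inv().as_matrix()@T[:3,:3]).round(3).tolist(), vision.get_calibration("wrist")["fx"])
for q in [(.5,-.2),(.5,-.36),(.51,.06)]:
  for yaw in(0,.5,1,1.57,-.5,-1,-1.57): 
    j=manip.inverse_kinematics([*q,.2],down(yaw)); print(q,yaw,None if j is None else np.round(j,2))
E
```

```text
rack [[0.6194, -0.1933], [0.6095, -0.3934], [0.5259, -0.3895], [0.5346, -0.1881]]
caps t [[0.5794, -0.2221], [0.571, -0.3628]]
caps s [[0.5864, -0.2235], [0.5755, -0.3585]]
well t [[0.6166, 0.0071]]
well s [[0.6176, 0.0047]]
mill [[0.6769, 0.0573], [0.6656, -0.0566], [0.4958, -0.0381], [0.5057, 0.075]]
tray [[0.6262, 0.3719], [0.6086, 0.1762], [0.4642, 0.1946], [0.4805, 0.3838]]
open [[0.5217, 0.2185]]
others [[0.374, -0.1041], [0.3761, 0.1076], [0.7371, -0.1245]]
cam in tool [ 0.0806 -0.0006 -0.1794] [[-0.001, 0.95, 0.313], [1.0, 0.001, 0.001], [0.001, 0.313, -0.95]] 316.4462969511189
(0.5, -0.2) 0 [-0.09  0.23  0.09  0.   -1.43  1.66]
(0.5, -0.2) 0.5 [-0.09  0.23  0.09 -0.   -1.43  2.16]
(0.5, -0.2) 1 [-0.09  0.23  0.09  0.   -1.43  2.66]
(0.5, -0.2) 1.57 [-0.09  0.23  0.09  0.   -1.43 -3.05]
(0.5, -0.2) -0.5 [-0.09  0.23  0.09  0.   -1.43  1.16]
(0.5, -0.2) -1 [-0.09  0.23  0.09  0.   -1.43  0.66]
(0.5, -0.2) -1.57 [-0.09  0.23  0.09  0.   -1.43  0.09]
(0.5, -0.36) 0 [-0.37  0.39  0.31  0.   -1.49  1.94]
(0.5, -0.36) 0.5 [-0.37  0.39  0.31 -0.   -1.49  2.44]
(0.5, -0.36) 1 [-0.37  0.39  0.31  0.   -1.49  2.94]
(0.5, -0.36) 1.57 [-0.37  0.39  0.31  0.   -1.49 -2.77]
(0.5, -0.36) -0.5 [-0.37  0.39  0.31  0.   -1.49  1.44]
(0.5, -0.36) -1 [-0.37  0.39  0.31  0.   -1.49  0.94]
(0.5, -0.36) -1.57 [-0.37  0.39  0.31  0.   -1.49  0.37]
(0.51, 0.06) 0 [ 0.42  0.18  0.03  0.   -1.42  1.15]
(0.51, 0.06) 0.5 [ 0.42  0.18  0.03  0.   -1.42  1.65]
(0.51, 0.06) 1 [ 0.42  0.18  0.03  0.   -1.42  2.15]
(0.51, 0.06) 1.57 [ 0.42  0.18  0.03  0.   -1.42  2.72]
(0.51, 0.06) -0.5 [ 0.42  0.18  0.03  0.   -1.42  0.65]
(0.51, 0.06) -1 [ 0.42  0.18  0.03  0.   -1.42  0.15]
(0.51, 0.06) -1.57 [ 0.42  0.18  0.03  0.   -1.42 -0.42]
```

```bash
python3 - <<'E'
from h import *
import pickle
out=[]
for n,(x,y) in {"rack":(.515,-.29),"well":(.555,.006)}.items():
    manip.reach([x,y,.22],down(0)); manip.sleep(.3)
    cal=vision.get_calibration("wrist"); im=vision.capture("wrist"); pickle.dump((cal,im),open(n+".pkl","wb")); out.append(im)
a=np.hstack(out)[:,:,::-1]; cv2.imwrite("pics/w1.png",cv2.resize(a,(800,300),interpolation=cv2.INTER_AREA))
s=out[1]
print(manip.read_time())
E
```

```text
5.0167
```

View pics/w1.png

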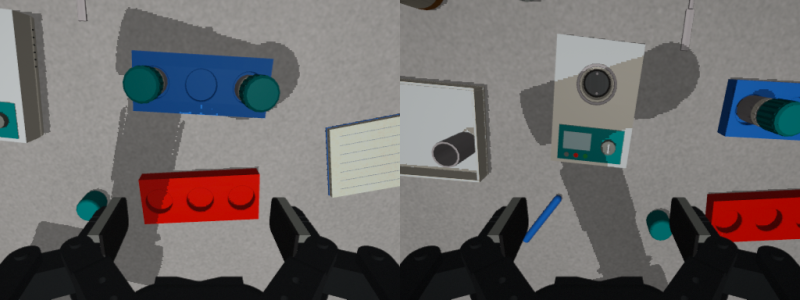

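The left half shows both caps, at about (143,84) and (259,92), in the blue rack. The right half shows the well ring at about (597,84), unobstructed. I'll zoom in with predicted circles overlaid.

```bash
python3 - <<'E'
from h import *
import pickle
cal,im=pickle.load(open("rack.pkl","rb"))
hsv=cv2.cvtColor(im,cv2.COLOR_RGB2HSV)
m=((hsv[:,:,0]>78)&(hsv[:,:,0]<100)&(hsv[:,:,1]>110)).astype(np.uint8); m[150:]=0
n,l,st,ce=cv2.connectedComponentsWithStats(m)
crops=[]
th=np.linspace(0,2*np.pi,60)
def draw(big,o,k,P,z,r,col):
    q=proj(cal,np.c_[P[0]+r*np.cos(th),P[1]+r*np.sin(th),0*th+z]); q=((q+.5-o)*k).astype(np.int32); cv2.polylines(big,[q],True,col,1)
from scipy.optimize import minimize
for i in range(1,n):
    if st[i,4]<300: continue
    # fit: silhouette of cap = hull of top & bottom rim circles
    def sil(p):
        pts=np.vstack([proj(cal,np.c_[p[0]+.021*np.cos(th),p[1]+.021*np.sin(th),0*th+z]) for z in(.112,.074)])
        mm=np.zeros(m.shape,np.uint8); S=8; x0=st[i,0]-15;y0=st[i,1]-15
        big=np.zeros((120*S,120*S),np.uint8); cv2.fillConvexPoly(big,cv2.convexHull(((pts+.5-[x0,y0])*S).astype(np.int32)),1)
        tgt=cv2.resize(np.pad((l==i).astype(np.uint8),((30,120),(30,120)))[y0+30:y0+150,x0+30:x0+150],None,fx=S,fy=S,interpolation=cv2.INTER_NEAREST)
        return (big!=tgt).mean()
    p0=back(cal,ce[i],.1)[0,:2]
    f=minimize(sil,p0,method="Nelder-Mead",options=dict(initial_simplex=[p0,p0+[.006,0],p0+[0,.006]])); print("cap",st[i],p0.round(4),f.x.round(4),f.fun)
    o=ce[i].astype(int)-30; k=6
    b=cv2.resize(im[max(o[1],0):o[1]+60,o[0]:o[0]+60],None,fx=k,fy=k,interpolation=cv2.INTER_CUBIC)
    draw(b,np.array([o[0],max(o[1],0)]),k,f.x,.112,.021,(255,255,0)); draw(b,np.array([o[0],max(o[1],0)]),k,f.x,.074,.021,(255,0,0)); crops.append(b)
cal,im=pickle.load(open("well.pkl","rb"))
W=np.array([.617,.006]); o=proj(cal,[[*W,.05]])[0].astype(int)-30
b=cv2.resize(im[o[1]:o[1]+60,o[0]:o[0]+60],None,fx=6,fy=6,interpolation=cv2.INTER_CUBIC)
draw(b,o,6,W,.056,.0235,(255,255,0));draw(b,o,6,W,.050,.021,(0,255,0));draw(b,o,6,W,.020,.021,(255,0,0))
print("o",o)
crops.append(b)
h=min(c.shape[0] for c in crops)
a=np.hstack([c[:h] for c in crops]);cv2.imwrite("pics/c1.png",cv2.resize(a[:,:,::-1],(800,int(800*h/a.shape[1]))))
E
```

```text
cap [ 157   84   52   49 1970] [ 0.5797 -0.2233] [ 0.5794 -0.2241] 0.008764105902777777
cap [ 306   95   52   49 1951] [ 0.5696 -0.3608] [ 0.5692 -0.3601] 0.008988715277777778
cap [  0 130  20  20 327] [ 0.5502 -0.058 ] [ 0.599  -0.0498] 0.022708333333333334Traceback (most recent call last):
  File "<stdin>", line 24, in <module>
cv2.error: OpenCV(4.12.0) /io/opencv/modules/imgproc/src/resize.cpp:4208: error: (-215:Assertion failed) !ssize.empty() in function 'resize'
```

```bash
python3 - <<'E'
from h import *
import pickle
th=np.linspace(0,2*np.pi,60)
cal,im=pickle.load(open("well.pkl","rb"))
W=np.array([.617,.006]); o=proj(cal,[[*W,.05]])[0].astype(int)-30
b=cv2.resize(im[o[1]:o[1]+60,o[0]:o[0]+60],None,fx=9,fy=9,interpolation=cv2.INTER_CUBIC); b=cv2.convertScaleAbs(b,alpha=1.4)
b0=b.copy()
for z,r,c in((.056,.0235,(255,255,0)),(.05,.021,(0,255,0)),(.02,.021,(255,0,0))):
    q=proj(cal,np.c_[W[0]+r*np.cos(th),W[1]+r*np.sin(th),0*th+z]); cv2.polylines(b,[((q+.5-o)*9).astype(np.int32)],True,c,1)
print(o)
cv2.imwrite("pics/c2.png",cv2.resize(np.hstack([b0,b])[:,:,::-1],(800,400)))
E
```

```text
[224  77]
```

View pics/c2.png

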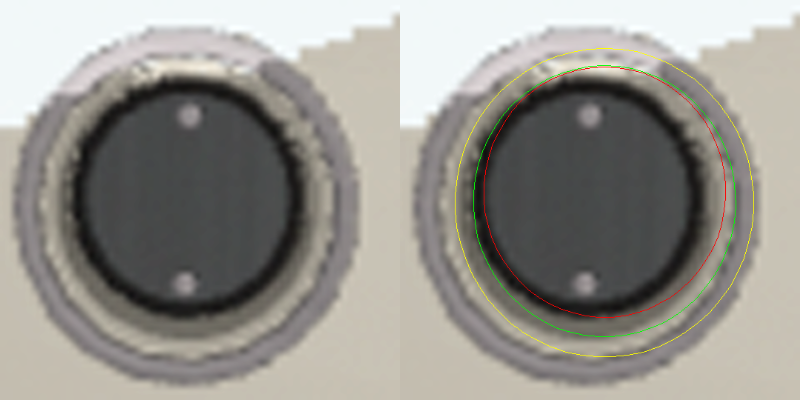

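The bore is seen with two pins, at (190,116) and (184,284), roughly along world x. My guess was about 3 mm off in y. I'll take a second look with the camera turned 180° to cancel any camera mounting bias, fitting both from the pins and the collar.

```bash
python3 - <<'E'
from h import *
import pickle
cal,im=pickle.load(open("well.pkl","rb")); o=np.array([224,77]); k=9*400/540
f=lambda p:(np.array(p)/k+o-.5)
def rep(cal,pins,col):
    P=back(cal,pins,.025); C=back(cal,col,.056)[0]; print("pins",P[:,:2].round(4).tolist(),"mid",P.mean(0).round(4)[:2],"len",np.linalg.norm(P[0]-P[1]).round(4),"collar",C.round(4)[:2])
rep(cal,[f((190,116)),f((184,284))],f((186.5,206)))
manip.reach([.676,.008,.22],down(-np.pi)); manip.sleep(.3)
cal=vision.get_calibration("wrist"); im=vision.capture("wrist"); pickle.dump((cal,im),open("well2.pkl","wb"))
o=proj(cal,[[.616,.009,.05]])[0].astype(int)-30; print(o,manip.read_time())
b=cv2.resize(im[o[1]:o[1]+60,o[0]:o[0]+60],(540,540),interpolation=cv2.INTER_CUBIC)
cv2.imwrite("pics/c3.png",cv2.convertScaleAbs(b,alpha=1.4)[:,:,::-1])
E
```

```text
pins [[0.6301, 0.0085], [0.6022, 0.0096]] mid [0.6162 0.009 ] len 0.0279 collar [0.617  0.0088]
[224  77] 7.975
```

View pics/c3.png

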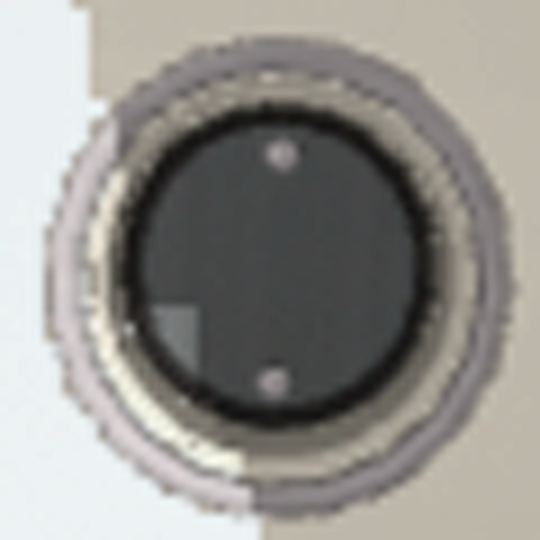

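```bash
python3 - <<'E'
from h import *
import pickle
cal,im=pickle.load(open("well2.pkl","rb")); o=np.array([224,77])
f=lambda p:(np.array(p)/9+o-.5)
P=back(cal,[f((282,155)),f((273,382))],.025);print(P.round(4),P.mean(0).round(4),back(cal,f((278.5,278)),.056).round(4))
E
```

```text
[[0.6021 0.0094 0.025 ]
 [0.63   0.0082 0.025 ]] [0.616  0.0088 0.025 ] [[0.6153 0.0089 0.056 ]]
```

The two views agree to within 0.3 mm, giving the well at (0.6161, 0.0089). Now I'll centre, grasp, lift and weigh the nearer tube.

```bash
cat >> h.py <<'E'
WELL=np.array([.6161,.0089]); H=.068
def grasp(xy,yaw=0.):
    manip.gripper_to(1.0); manip.reach([*xy,.18],down(yaw-np.pi/2)); manip.move_linear([*xy,.012+H],max_speed=.15)
    manip.gripper_to(0.0,20); manip.gripper_to(.75)
    manip.move_linear([*xy,.012+H],ori=down(yaw),max_speed=.15); manip.gripper_to(0.0,35)
E
python3 - <<'E'
from h import *
A=[.5794,-.2241]
grasp(A); print(manip.read_grip_width(),manip.read_tool_pos(),manip.read_time())
f0=manip.read_contact_force()
manip.move_linear([*A,.012+H+.022],max_speed=.05); manip.sleep(.8)
f=[manip.read_contact_force() for _ in range(3) if manip.sleep(.1) is None]
print(f0,np.mean(f,0),manip.read_torque(),manip.read_time())
cv2.imwrite("pics/s1.png",cv2.resize(vision.capture("scene")[150:300,50:250,::-1],(800,600)))
E
```

```text
-0.0014238616447118098 [ 0.57940662 -0.22412199  0.08003499] 14.425
[-0.4130941   0.23904898 -0.40797152] nan [ 0.03386119 -0.02368616  0.04260308] 16.1167
  return _methods._mean(a, axis=axis, dtype=dtype,
  ret = ret.dtype.type(ret / rcount)
```

View pics/s1.png

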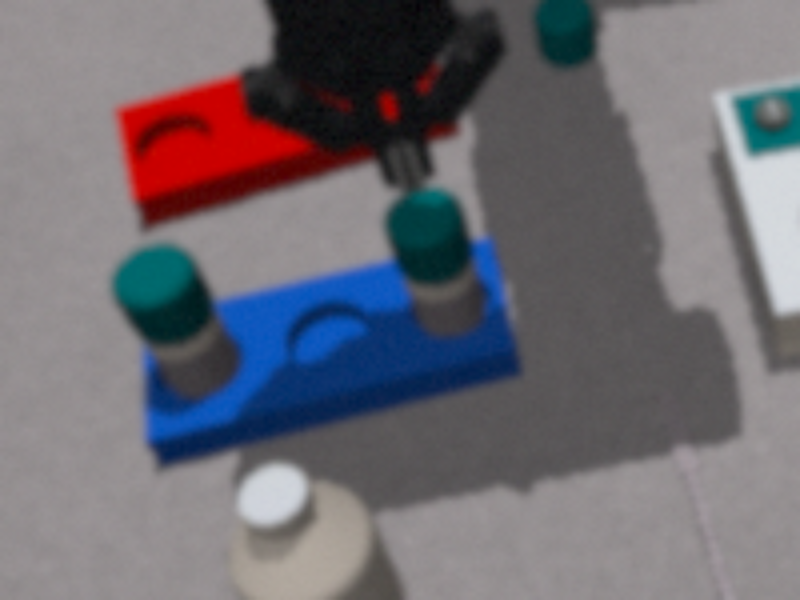

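```bash
python3 - <<'E'
from h import *
c=vision.get_calibration("scene")
for P in ([.5794,-.2241,.102],[.5794,-.2241,.112],[.5794,-.2241,.012],[.5692,-.3601,.112],[*WELL,.056]): print(P,((proj(c,[P])[0]-[50,150])*4).round(),(proj(c,[P])[0]*1.5625).round())
print(manip.read_tool_pos(),manip.read_joints(),R.from_rotvec(manip.read_eef_rot()).as_matrix().round(3).tolist(),manip.read_grip_width())
i=vision.capture("wrist"); cv2.imwrite("pics/w2.png",i[:,:,::-1])
E
```

```text
[0.5794, -0.2241, 0.102] [427. 224.] [245. 322.]
[0.5794, -0.2241, 0.112] [424. 213.] [244. 317.]
[0.5794, -0.2241, 0.012] [457. 321.] [257. 360.]
[0.5692, -0.3601, 0.112] [157. 270.] [139. 340.]
[np.float64(0.6161), np.float64(0.0089), 0.056] [853. 210.] [411. 317.]
[ 0.57938942 -0.22409806  0.10199597] [-1.17865883e-01  4.34760172e-01  1.30778495e-01  2.89364262e-05
 -1.26686175e+00  1.68867473e+00] [[1.0, 0.0, -0.0], [0.0, -1.0, -0.0], [-0.0, 0.0, -1.0]] 0.002622610118812529
```

View pics/w2.png

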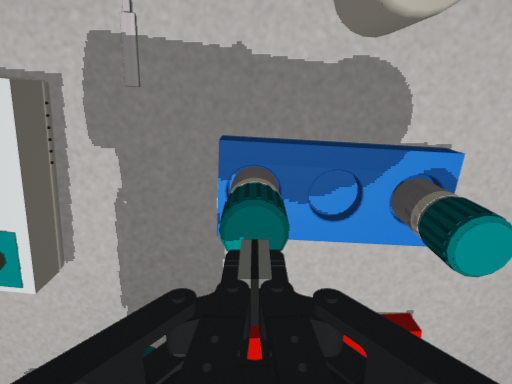

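The fingers are shut, and the tube appears to be standing nearly unmoved. In the wrist view the fingertips at (255,240) overlap the near edge of the cap at (255,225), so nothing is gripped. I'll back straight up and compare the cap position with the earlier one.

```bash
cat >> h.py <<'E'
def capfit(cal,im,zt=.112,p0=None,maxrow=384):
    from scipy.optimize import minimize
    hsv=cv2.cvtColor(im,cv2.COLOR_RGB2HSV); th=np.linspace(0,2*np.pi,60); S=6; res=[]
    m=((hsv[:,:,0]>78)&(hsv[:,:,0]<100)&(hsv[:,:,1]>110)).astype(np.uint8); m[maxrow:]=0
    n,l,st,ce=cv2.connectedComponentsWithStats(m)
    for i in range(1,n):
        if st[i,4]<150: continue
        def sil(p):
            pts=np.vstack([proj(cal,np.c_[p[0]+.021*np.cos(th),p[1]+.021*np.sin(th),0*th+z]) for z in(zt,zt-.038)])
            big=np.zeros((384*S,512*S),np.uint8); cv2.fillConvexPoly(big,cv2.convexHull(((pts+.5)*S).astype(np.int32)),1)
            return (big!=tgt).sum()/S/S/st[i,4]
        tgt=cv2.resize((l==i).astype(np.uint8),None,fx=S,fy=S,interpolation=cv2.INTER_NEAREST)
        q=back(cal,ce[i],zt-.01)[0,:2]
        f=minimize(sil,q,method="Nelder-Mead",options=dict(maxiter=40,initial_simplex=[q,q+[.006,0],q+[0,.006]])); res.append((ce[i].round(1).tolist(),f.x.round(4).tolist(),round(f.fun,3)))
    return res
E
python3 - <<'E'
from h import *
print(manip.read_contact_force(),manip.read_time())
manip.move_linear([.5794,-.2241,.18],max_speed=.1)
manip.gripper_to(1.0)
manip.reach([.515,-.29,.22],down(0)); manip.sleep(.2)
cal=vision.get_calibration("wrist"); im=vision.capture("wrist")
print(manip.read_contact_force(),manip.read_time(),manip.read_grip_width())
for r in capfit(cal,im,maxrow=160): print(r)
print(*capfit(vision.get_calibration("top"),vision.capture("top")),sep="\n")
E
```

```text
[ 1.61750586 -0.69424568  0.17747629] 16.2167
[-0.17626684 -0.16529745 -0.0405816 ] 18.6667 1.0002549492631951
([182.9, 107.2], [0.5793, -0.2241], np.float64(0.064))
([332.9, 118.6], [0.5693, -0.3601], np.float64(0.067))
([11.1, 143.2], [0.5431, -0.0261], np.float64(0.67))
([237.4, 209.2], [0.5262, -0.0037], np.float64(0.737))
([286.1, 275.1], [0.3807, -0.0902], np.float64(0.696))
```

```bash
python3 - <<'E'
from h import *
# wrist cal at the earlier pose: transform current by pose
cal=vision.get_calibration("wrist"); p=manip.read_tool_pos(); r=R.from_rotvec(manip.read_eef_rot())
T=np.array(cal["extrinsics"]); print("dpose",p,(r.as_rotvec()-down(0)).round(3))
T[:3,3]+=np.array([.57939,-.2241,.1020])-p; cal["extrinsics"]=T
c=vision.get_calibration("scene")
def ray(cal,px): a=back(cal,px,.0)[0]; o=np.array(cal["extrinsics"])[:3,3]; return o,(a-o)/np.linalg.norm(a-o)
from itertools import product
for w,s in product([(255,240)],[(151.2,195.5),(151.2,197)]):
    o1,d1=ray(cal,w);o2,d2=ray(c,s)
    k=np.linalg.lstsq(np.c_[d1,-d2],o2-o1,rcond=None)[0]; print(w,s,o1+k[0]*d1,o2+k[1]*d2)
print("TCP in wrist",proj(cal,[[.57939,-.2241,.102]]), "cap top",proj(cal,[[.5794,-.2241,.112]]))
E
```

```text
dpose [ 0.51529201 -0.28933349  0.21926512] [-6.283e+00 -2.000e-03  2.000e-03]
(255, 240) (151.2, 195.5) [ 0.60036822 -0.22372816  0.1623656 ] [ 0.60069714 -0.22773563  0.16220582]
(255, 240) (151.2, 197) [ 0.59570743 -0.22374279  0.1531382 ] [ 0.59614452 -0.22879357  0.15292543]
TCP in wrist [[255.46188577 226.11426925]] cap top [[255.50391084 233.13987317]]
```

The tube is unmoved (0.1 mm). Triangulating the fingertips puts them about 40 mm higher than the reported TCP, so they closed above the cap. I'll measure this by touching the clear bench gently with shut fingers.

```bash
python3 - <<'E'
from h import *
manip.reach([.43,-.01,.12],down(0)); manip.gripper_to(0.0,20)
f0=manip.read_contact_force()
try: hit=manip.move_linear([.43,-.01,-.005],max_speed=.05,stop_force=4)
except manip.PlanningError as e: print(e); hit=None
print(hit,manip.read_tool_pos(),f0,manip.read_contact_force(),manip.read_grip_width(),manip.read_time())
cv2.imwrite("pics/w3.png",np.hstack([vision.capture("wrist"),vision.capture("scene")])[:,:,::-1][:, :].copy()) 
a=cv2.imread("pics/w3.png"); cv2.imwrite("pics/w3.png",cv2.resize(a,(800,300),interpolation=cv2.INTER_AREA))
E
```

```text
False [ 0.43011935 -0.00994687 -0.00484357] [ 0.50047762 -0.19249772 -1.12514067] [ 0.31409106  0.24498647 -0.78879419] -0.001472156781863366 23.3167
```

View pics/w3.png

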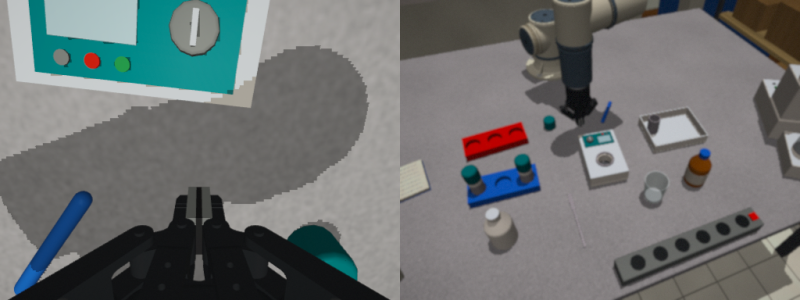

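With the reported TCP at z = -5 mm there's no contact and the fingers are still above the bench, so the reported TCP is too low. I'll keep going down under force guard.

```bash
python3 - <<'E'
from h import *
hit=None
try: hit=manip.move_linear([.43,-.01,-.07],max_speed=.05,stop_force=4)
except manip.PlanningError as e: print(e)
print(hit,manip.read_tool_pos(),manip.read_contact_force(),manip.read_time())
E
```

```text
True [ 0.42989489 -0.01012706 -0.0363547 ] [-2.49402901  0.33410606  9.31393141] 24.15
```

Contact came at a reported z of -36.4 mm, so the real fingertips sit about 36 mm above the reported TCP. I'll correct for that and grasp again.

```bash
cat >> h.py <<'E'
OFF=-.036
def P(xy,ztip): return [*xy,ztip+OFF]
def favg(n=10):
    v=[]
    for _ in range(n): manip.sleep(.04); v.append(manip.read_contact_force())
    return np.mean(v,0),np.std(v,0)
def grasp2(xy,yaw=0.,f=35):
    manip.gripper_to(1.0); manip.reach(P(xy,.15),down(yaw))
    hit=manip.move_linear(P(xy,.012+H),max_speed=.15,stop_force=8); 
    f0=favg(6); manip.gripper_to(0.0,f); print("hit",hit,"w",manip.read_grip_width(),"f0",f0[0].round(2))
    return f0[0]
E
python3 - <<'E'
from h import *
A=[.5794,-.2241]
manip.move_linear([.43,-.01,.12],max_speed=.3)
f0=grasp2(A); fg=manip.read_contact_force()
manip.move_linear(P(A,.012+H+.022),max_speed=.06); manip.sleep(.4)
m,s=favg(10); print(fg,m,s,m-f0,manip.read_grip_width(),manip.read_time())
E
```

```text
hit False w 0.480978396928939 f0 [-0.04  0.17  0.47]
[0.82882191 1.23754145 1.50881299] [ 0.08449541 -0.21670569 -1.11238936] [0.2469166  0.36683586 0.40016571] [ 0.12896041 -0.38197203 -1.58439053] 0.47860788659160775 29.3
```

Gripped (0.48 ≈ 41 mm). The weight reading is noisy, so I'll average more.

```bash
python3 - <<'E'
from h import *
v=[]
for _ in range(40): manip.sleep(.025); v.append([manip.read_contact_force()[2],*manip.read_tau()[1:3]])
v=np.array(v); print(v.mean(0),v.std(0)/np.sqrt(40),manip.read_time())
E
```

```text
[ -1.10942834 -48.93733639  22.69306804] [7.74260300e-02 3.35964806e-04 7.80009304e-05] 30.3
```

The reading is -1.11 ± 0.08 N, or about 113 g, so this is the empty tube. Off to the tray.

```bash
python3 - <<'E'
from h import *
A=[.5794,-.2241]; D=[.5486,.3215]
manip.move_linear(P(A,H+.10),max_speed=.2)
manip.reach(P(D,H+.10),down(0))
manip.move_linear(P(D,H+.010),max_speed=.15); manip.sleep(.15)
hit=manip.move_linear(P(D,H+.0025),max_speed=.02,stop_force=2.5)
print(hit,manip.read_tool_pos()[2]-OFF-H,manip.read_contact_force(),manip.read_time())
manip.gripper_to(1.0)
manip.move_linear(P(D,H+.08),max_speed=.25)
cv2.imwrite("pics/w4.png",vision.capture("wrist")[:,:,::-1])
B=[.5692,-.3601]
grasp_f0=None
manip.reach(P(B,.15),down(-np.pi/2)); manip.move_linear(P(B,.012+H),max_speed=.15,stop_force=8)
manip.gripper_to(0.0,20); w1=manip.read_grip_width(); manip.gripper_to(.75)
manip.move_linear(P(B,.012+H),ori=down(0),max_speed=.15); f0=favg(8)[0]
manip.gripper_to(0.0,35); print(w1,manip.read_grip_width())
manip.move_linear(P(B,.012+H+.022),max_speed=.06); manip.sleep(.4)
m,s=favg(15); print(f0,m,m-f0,manip.read_grip_width(),manip.read_time())
E
```

```text
True 0.004208390756336139 [-0.57646391  0.47249254  4.34060614] 34.0167
0.4880275775008303 0.48249508401907343
[ 0.06530076 -0.12806879  0.04796207] [ 0.06314965 -0.29385109 -2.84705978] [-2.15110664e-03 -1.65782303e-01 -2.89502185e+00] 0.4790925492352923 42.8167
```

View pics/w4.png

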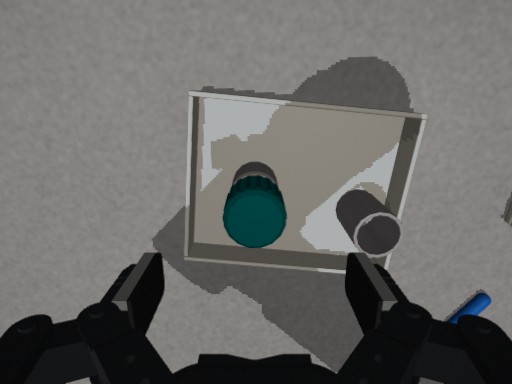

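The empty tube stands in the tray, cap at (255,212), clear of the walls and of the open tube at (375,235). The second tube weighs 2.9 N, so it's the charged one. I'll bring it to the well and feel for the pins.

```bash
python3 - <<'E'
from h import *
B=[.5692,-.3601]
bot=lambda: manip.read_tool_pos()[2]-OFF-H
manip.move_linear(P(B,H+.10),max_speed=.2)
manip.reach(P(WELL,H+.085),down(0))
h1=manip.move_linear(P(WELL,H+.032),max_speed=.08,stop_force=7)
print("ins",h1,bot(),manip.read_contact_force()); 
if not h1:
    manip.sleep(.15)
    h2=manip.move_linear(P(WELL,H+.0195),max_speed=.015,stop_force=4)
    print("touch",h2,bot(),favg(5)[0],manip.read_tool_pos()[:2]-WELL,manip.read_time())
E
```

```text
ins False 0.03242504006642627 [ 0.0566826  -0.86479123 -2.33734369]
touch True 0.022885288059931203 [0.81443967 0.16505475 2.12284544] [-2.72022610e-04 -1.68770967e-05] 46.4667
```

```bash
python3 - <<'E'
from h import *
bot=lambda: manip.read_tool_pos()[2]-OFF-H
z=manip.read_tool_pos()[2]-.0005; log=[]; ok=False
for k in range(1,15):
    manip.move_linear([*WELL,z],ori=down(-.12*k),max_speed=.15)
    f=favg(3)[0]; log.append((round(.12*k,2),round(f[2],1),round(manip.read_torque()[2],2)))
    if f[2]<-.7: ok=True; break
    if manip.read_time()>60: break
print(ok,log,bot(),manip.read_grip_width(),manip.read_time())
if ok:
    hit=manip.move_linear([*WELL,.0165+H+OFF],max_speed=.015,stop_force=5)
    print("seat",hit,bot(),favg(4)[0],manip.read_time())
E
```

```text
True [(0.12, np.float64(-3.4), np.float64(-0.04))] 0.02127150674405129 0.4839910653893002 46.8583
seat True 0.01964401065866865 [-0.54279539  0.02018215  4.96244466] 47.3167
```

```bash
python3 - <<'E'
from h import *
bot=lambda: manip.read_tool_pos()[2]-OFF-H
z=manip.read_tool_pos()[2]
manip.move_linear([*WELL,z+.0012],max_speed=.02); manip.sleep(.1); print("raised",bot(),favg(5)[0])
hit=manip.move_linear([*WELL,z-.002],max_speed=.015,stop_force=5); print("press",hit,bot(),favg(4)[0])
manip.gripper_to(1.0); manip.sleep(.2)
manip.move_linear(P(WELL,H+.11),max_speed=.25)
manip.reach(P([.555,.006],.256),down(0)); manip.sleep(.2)
cal=vision.get_calibration("wrist"); im=vision.capture("wrist")
for zt in(.120,.125): print(zt,[r for r in capfit(cal,im,zt,maxrow=200) if r[2]<.3])
b=im[20:200,130:370]; cv2.imwrite("pics/w5.png",cv2.resize(b[:,:,::-1],(720,540),interpolation=cv2.INTER_CUBIC))
print(manip.read_time())
E
```

```text
raised 0.020220782029200468 [-0.42318723 -0.38148402 -2.22433095]
press True 0.019648561025654182 [-1.01677413  0.08512746  5.15026003]
0.12 [([252.2, 111.8], [0.6156, 0.0081], np.float64(0.065))]
0.125 [([252.2, 111.8], [0.6155, 0.0084], np.float64(0.103))]
50.25
```

View pics/w5.png

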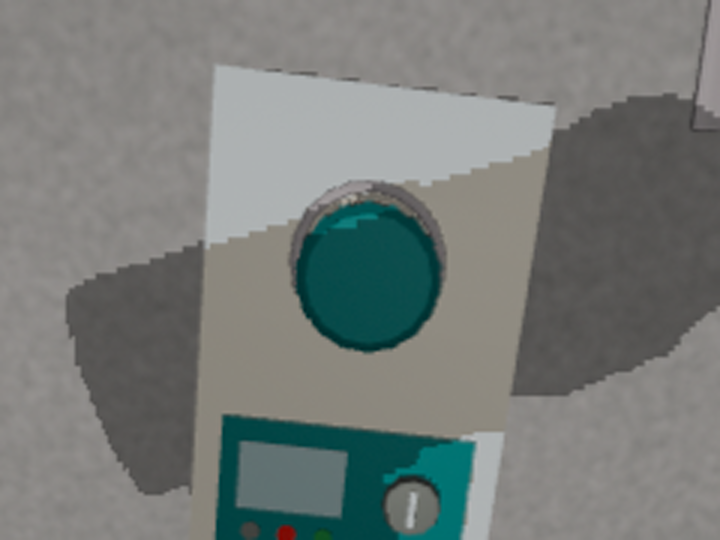

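The tube sits upright and centred in the collar, cap at (368,277). The contact was stiff (7 N over 0.6 mm, so the floor and not the pins). The silhouette fits the home height (0.065) better than a tube standing 5 mm proud (0.103). The robot is clear, so I'll hand in.

```bash
python3 -c "
from h import *
manip.close_job(); print(manip.read_time())"
```

```text
the job is handed in; nothing more can be done
the job is handed in; nothing more can be done
```

I handed the job in at about 50 s of the 72 s limit. The empty tube is in the wash tray and the charged tube is seated in the mill drive. No verdict is reported.

- **Weighing:** I lifted both tubes about 22 mm and held them still. The nearer one (the end of the rack towards the mill) read 1.11 ± 0.08 N, about 113 g, so it is the empty one. The other read about 2.9 N, about 295 g, so it is the charged one.
- **Empty tube:** it touched down on the tray floor at 4.2 mm, where 4 mm was expected. The wrist picture shows it upright and clear of the open tube.
- **Charged tube:** I lowered it onto the pins with about 5 N, and it dropped over them after about 0.12 rad of turning. Then it met a stiff stop at 19.6 mm, where the well floor is 20 mm. The highest force seen was about 8 N.
- **Checks after letting go:** the cap fits the fully home height (fit error 0.065) better than 5 mm proud (0.103). The tube is within about 1 mm of the well axis. The robot was clear of everything in the last picture.

**What disagreed:** the first grasp closed on air, because the real fingertips are about 36 mm above the reported tool position. The tube was not moved. I measured the difference by touching the bare bench lightly (about 9 N) and corrected for it afterwards. I did not take a last picture of the tray or the other bystanders, but the force guards showed no unexpected contact.

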